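# Set out the bench for a phone battery swap

## Robot

A 6-joint arm with a two-finger parallel gripper is mounted at the origin on a cart in front of the work surface, level with it; the furniture and walls round the work are solid. World frame = base frame: x ahead of the robot, y to its left, z up, the work surface at z = 0. Lengths are in m, angles in rad, forces in N, time in s.
With the tool pointing down it reaches from about 0.25 to 0.775 m from the base axis. Payload 4 kg.
Tool frame: the origin (TCP) lies at the centre of the arm's flange, where the gripper is bolted on; the fingertips stand 199 mm ahead of it and the grasp point (between the pads) lies 180 mm ahead of it; z points along the fingers, y is the line along which they close (so a half turn about z gives the same grasp; the last joint's range is limited). The gripper opens to 94 mm and grips with 3 to 60 N. Pads are 16 mm wide; open, the fingers measure 119 mm over their backs; the gripper's body (75 mm by 177 mm) begins 78 mm behind the grasp point.
Start: joints at [-1.242, 0.087, 1.371, -0, 1.684, -0.103], TCP at [0.23, -0.5, 0.405] pointing down, gripper open.
Joint ranges: [-3.1, 3.1], [-0.76, 2.03], [0.27, 2.55], [-1.08, 4.22], [0.17, 2.65], [-2.57, 2.57]. Speed limits (rad/s): [2.79, 2.79, 3.14, 3.14, 3.14, 3.14].

## Interface

Orientations are given as [roll, pitch, yaw] about the fixed x, y, z axes, in that order (R = Rz(yaw) Ry(pitch) Rx(roll)).
In Python, from bench import robot, eyes, models gives the robot as it stands.
- The arm moves only by the tool step_arm, never from a script. Its argument "commands" is a list that holds one entry, the list of rows, each a list of 7 numbers: the shift along the tool's x, y, z in mm, then the turn, a rotation vector about the tool's x, y, z in rad, then the finger opening in mm, from 0 to 94. In form: [[[tx, ty, tz, wx, wy, wz, gripper], ...]]. A call has 1 to 20 rows; each row shifts and turns the commanded pose from where the row before left it, along the tool's axes as they then stand; what a row does not reach is not made up. A row lasts 1/8 s, in which the tool goes at most 62.5 mm and 10.7 degrees, less where a joint would pass 70% of its speed; a pose out of reach is approached as far as the arm can. A call is refused whole if a number of a shift passes 62.5 or a number of a turn 0.188, either way. A call with a gripper value outside its range is refused whole. The fingers move at their own pace and stop on an object; the grip force is fixed at half the most. Time passes only in rows, so rows that do not move let the fingers close. It gives the time, the measured TCP pose, the force, the opening and the grip force at its end, in the units of the state.
- robot.get_obs(): the state, without advancing time (a new reading comes with each control period).
- eyes.snapshot(name): name is "scene" or "top" or "wrist"; returns a dict with "color" (400x640x3 uint8, red, green, blue), "camera_matrix" (3x3 intrinsics, pixels), "D" ([k1, k2, p1, p2, k3] as OpenCV has them; the pictures are not rectified), "eye" and "rotation" of the camera in the world; the wrist camera has in their place "tool_from_camera" (4x4, takes a point from camera to tool coordinates, whose origin is the TCP and whose axes are the flange's). Camera axes: x right, y up, looking along -z (the intrinsics and any distortion apply to the point x, -y, -z); pixel columns grow to the right and rows downward; lengths in m; the calibration is good to about 2 mm. A picture is of the moment at which its call begins: read the wrist's pose just before it. There is no depth.
- robot.close_job(): hands the job in; it is judged then, once.
Trained networks look in a picture, given as the dict that the camera call returned (one of the last four; its "shot" number tells which), for a name from the list of things; names that differ only in an ending like _2 or _b are one class to them, and where a whole thing is asked for, a point or a joint stands for the part that bears it (a point fixed in the world has none). Each returns a list of dicts, best first, with "confidence" (0 to 1); they miss things now and then, are a little off and sometimes report something else, mostly with a low value. They report only what shows in the picture. A call takes as long as a camera call.
- models.masks_of(picture, query): "mask" (400x640 bool, what is visible of it) and "xy" ([column, row] in pixels, amid what is visible of it).
- models.tip_of(picture, query): "xy" ([column, row] in pixels: a listed point, or the origin of a listed thing).
The state is a dict: "time": time; "joint_positions": joint angles; "qvel": joint speeds; "joint_torque": joint torques, N m; "tool_pos": TCP position; "ee_rot": TCP orientation; "wrist_force": force on the tool from outside, world axes, zero at the start; "wrist_torque": the same for the moment, N m; "width": finger opening in m; "finger_force": force on a finger pad.
Only numpy, scipy, OpenCV 4.12 (cv2) and the standard library are available. Lean on these libraries where they do the work, as an engineer would, in place of code of your own. Each camera call takes 0.05 s, during which the arm holds its last target. There are 200 camera calls.

## Task

Get the bench ready for swapping the battery of the red phone. Lay the phone, red back up, in the clamp holder between the two ends and slide the clamp jaw by its red tab until it holds the phone snug against the fixed end stop; only then stand the suction cup on the phone's back, wholly on the half away from the cameras, ready for lifting the back off. In the blue tray lay the battery in the wide middle bay, the red screwdriver in the narrow groove on the side of the phone holder and the black pry tool in the groove on the other side; leave everything else alone.

Things in the scene. Friction and masses are not known exactly. Their poses are not given: they have to be found in the camera images.
- phone: Red smartphone lying with its red back up, 138 x 68 x 8 mm, edges rounded, 0.18 kg. Origin: centre of its underside (the underside itself is 1 mm above the origin, the back 8 mm above it). x along its length, the cameras at the +x end; y across its width, z up. Take it across its 68 mm width.
- battery: New phone battery, flat black pouch with a small orange flex tail at one end, body 90 x 38 x 8 mm. Origin on its underside; x along its length: the firm body runs from x = -54 to +36 mm, the tail beyond to +53; y across its 38 mm width (origin on the middle line). Grip it across its width at x = -9 mm.
- red_driver: Precision screwdriver with a red handle, lying flat, 134 mm long, 14 mm thick. Origin on its underside at half its length; y along it, blade toward +y. The handle runs from y = -64 to +14 mm; grip it there across x, best at y = -25 mm.
- pry_tool: Slim black nylon pry tool, lying flat, 140 mm long, 10 mm wide, 9 mm high in the middle. Origin on its underside at its middle; y along it. Pinch it at the middle across x.
- cup: Dark red suction cup, 49 mm diameter disc 8 mm thick, on it a 12 x 12 mm square neck up to 27 mm and a thin pull ring up to 44 mm. Origin: centre of its underside, z up. Pinch the neck, at about 10 to 27 mm height. It only stands on the phone, it does not stick.
- holder: Phone clamp holder, fixed to the desk: aluminium rail 56 mm wide (x), y from -120 to +86 mm, bed 12 mm above the desk (origin on the desk under it). The phone lies on it along y, either way round, overhanging the rail. Black fixed stop: face at y = +72 mm, 28 mm high; facing it the sliding jaw. Corner ears on both, 80 mm apart inside, reach 11 mm along the phone's long sides, 26 mm high.
- clamp (a joint): Sliding black jaw of the holder, m: 0 open (its face at holder y = -90 mm), grows as it slides to +y, max 0.034; the phone is snug at 0.024. About 2 N friction; stays where left. Red thumb tab on it, 24 mm wide (x), 10 mm thick, 23 to 47 mm above the desk; outer face, to push on, at holder x = 0, y = -105 mm + joint value.
- tray: Blue moulded tray, fixed to the desk, 144 (x) by 158 mm (y), floor 4 mm above the desk; origin on the desk under its centre. Three bays along x, open at the ends: a wide one 52 mm across at y = 0, a groove 26 mm across at y = +58 and at y = -58 mm. Ribs between them 12 mm high above the desk, left out over the middle 50 mm of x so that fingers reach the floor there.
- stick: Bystander: small orange USB stick, 54 x 18 x 8 mm, origin at the centre of its underside; not to be disturbed.
- blue_driver: Bystander: screwdriver with a teal-blue handle, 124 x 14 mm, y along it; not the one wanted, not to be disturbed.

How it is judged:
By the outcome, as a careful person would: the job done as asked, in the order asked, and still so for the second after the job is handed in, with the robot touching nothing.
It also fails if it takes over 122 s, if anything falls off the work surface, if the arm or the gripper's body presses on something with over 40 N, if the wrist force passes 120 N, or if a joint passes its speed limit or range.

## Working session

There is one attempt and no reset: what is moved stays moved. The work goes in short steps, Python scripts to look and compute and a tool call to move; the robot and the scene stay as the last step left them, time stands still between calls to the robot, and variables do not carry over. Pictures are saved under pics/ and viewed, at most 16 in all, crops included, and the job is handed in when it is done.

Besides the shell and the picture viewer there is one more tool, called after "Call:" by a JSON object that holds its "name" and its "arguments", one argument or row to a line. step_arm: Moves the arm, as the interface text tells. Its arguments: {"type":"object","properties":{"commands":{"type":"array"}},"required":["commands"]}

```bash
mkdir -p pics; ls; cat > h.py <<'E'
import numpy as np, cv2
from bench import robot, eyes, models
from scipy.spatial.transform import Rotation as R
def snap(n,f=None):
    o=robot.get_obs(); p=eyes.snapshot(n)
    if n=='wrist':
        T=np.eye(4);T[:3,:3]=R.from_euler('xyz',o['ee_rot']).as_matrix();T[:3,3]=o['tool_pos']
        M=T@np.array(p['tool_from_camera']);p['_e']=M[:3,3];p['_R']=M[:3,:3]
    else: p['_e']=np.array(p['eye']);p['_R']=np.array(p['rotation'])
    if f: cv2.imwrite('pics/'+f,p['color'][:,:,::-1])
    return p
def w(p,uv,z):
    u=cv2.undistortPoints(np.array(uv,float).reshape(-1,1,2),np.array(p['camera_matrix']),np.array(p['D'])).reshape(-1,2)
    d=np.c_[u[:,0],-u[:,1],-np.ones(len(u))]@p['_R'].T
    return p['_e']+d*((z-p['_e'][2])/d[:,2])[:,None]
def px(p,X):
    c=(np.array(X,float).reshape(-1,3)-p['_e'])@p['_R']
    c=c*[1,-1,-1]
    return cv2.projectPoints(c,np.zeros(3),np.zeros(3),np.array(p['camera_matrix']),np.array(p['D']))[0].reshape(-1,2)
def det(p,n,z,zo=0):
    """mask's top-view rectangle at height z, origin at zo"""
    m=models.masks_of(p,n);t=models.tip_of(p,n);out={}
    if m:
        k=m[0]['mask'].astype(np.uint8)
        c=max(cv2.findContours(k,cv2.RETR_EXTERNAL,cv2.CHAIN_APPROX_NONE)[0],key=len).reshape(-1,2)
        W=w(p,c,z)[:,:2]; r=cv2.minAreaRect((W*1000).astype(np.float32))
        b=cv2.boxPoints(r);e=[b[1]-b[0],b[2]-b[1]];e=max(e,key=np.linalg.norm)
        out['mask']=(round(m[0]['confidence'],2),np.round(r[0],1),np.round(sorted(r[1]),1),'ang',round(np.degrees(np.arctan2(e[1],e[0]))%180,1),'px',np.round(m[0]['xy']))
    if t: out['tip']=(round(t[0]['confidence'],2),np.round(w(p,[t[0]['xy']],zo)[0,:2]*1000,1),np.round(t[0]['xy']))
    print(n,out)
Z=dict(phone=.008,battery=.006,red_driver=.007,pry_tool=.005,cup=.008,holder=.012,clamp=.028,tray=.008,stick=.006,blue_driver=.007)
E
python3 - <<'E'
from h import *
o=robot.get_obs();print({k:np.round(v,3) for k,v in o.items()})
p=snap('top','top.png');print(p['_e'],p['_R'],p['camera_matrix'])
for n in Z: det(p,n,Z[n])
p=snap('scene','scene.png')
E
```

```text
pics
{'time': np.float64(0.0), 'joint_positions': array([-1.242,  0.088,  1.372,  0.   ,  1.684, -0.103]), 'qvel': array([-0.001, -0.   ,  0.001, -0.   ,  0.001,  0.002]), 'joint_torque': array([-1.0000e-03, -3.4019e+01, -3.0243e+01,  7.2000e-02,  3.3000e-02,
       -0.0000e+00]), 'tool_pos': array([ 0.23 , -0.499,  0.404]), 'ee_rot': array([-3.139, -0.   ,  0.432]), 'wrist_force': array([ 0.182,  0.333, -0.833]), 'wrist_torque': array([ 0.012, -0.05 ,  0.026]), 'finger_force': np.float64(0.0), 'width': np.float64(0.094)}
[ 0.26488859 -0.0367181   1.16785827] [ 0.19817616 -0.00596083 -1.58410852] [[429.88922633   0.         321.4368841 ]
 [  0.         429.88922633 200.19551652]
 [  0.           0.           1.        ]]Traceback (most recent call last):
  File "<stdin>", line 4, in <module>
  File "h.py", line 26, in det
    W=w(p,c,z)[:,:2]; r=cv2.minAreaRect((W*1000).astype(np.float32))
      ~^^^^^^^
  File "h.py", line 15, in w
    return p['_e']+d*((z-p['_e'][2])/d[:,2])[:,None]
                                     ~^^^^^
IndexError: too many indices for array: array is 1-dimensional, but 2 were indexed
```

View pics/top.png

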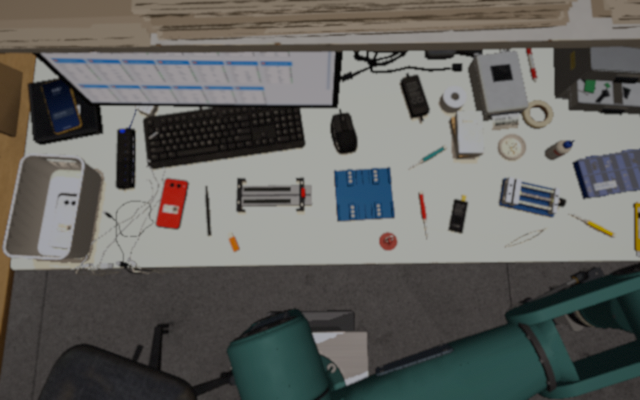

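The top view shows the phone (172,203), pry tool (208,210), stick (234,242), holder (273,195) with the red tab at the right end, tray (364,194), cup (388,241), red driver (423,213) and battery (458,214). The rotation is given as rpy, so I'll fix the helper for that.

```bash
sed -i "s/p\['_R'\]=np.array(p\['rotation'\])/p['_R']=R.from_euler('xyz',p['rotation']).as_matrix()/" h.py
python3 - <<'E'
from h import *
p=snap('top')
for n in Z: det(p,n,Z[n])
c=p['color'][150:265,150:480,::-1]
cv2.imwrite('pics/crop.png',cv2.resize(c,None,fx=2.4,fy=2.4,interpolation=cv2.INTER_CUBIC))
snap('scene','scene.png')
E
```

```text
phone {'mask': (0.91, array([493.6, 362. ]), array([ 70.7, 136.1]), 'ang', np.float32(171.7), 'px', array([172., 202.])), 'tip': (0.62, array([494.2, 368.7]), array([170., 204.]))}
battery {'mask': (0.6, array([ 456.4, -420. ]), array([ 41.1, 104.2]), 'ang', np.float32(166.7), 'px', array([458., 214.])), 'tip': (0.64, array([ 460.2, -423.7]), array([458., 212.]))}
red_driver {'mask': (0.65, array([ 477.1, -322.5]), array([10.5, 75.8]), 'ang', np.float32(5.0), 'px', array([421., 208.])), 'tip': (0.6, array([ 446.4, -317. ]), array([420., 218.]))}
pry_tool {'mask': (0.23, array([387.5, 193.6]), array([17.8, 51.5]), 'ang', np.float32(27.7), 'px', array([237., 246.])), 'tip': (0.75, array([474.6, 256.9]), array([211., 210.]))}
cup {'mask': (0.66, array([ 381.9, -222.4]), array([45.9, 49.1]), 'ang', np.float32(89.3), 'px', array([383., 241.])), 'tip': (0.59, array([ 381.8, -223.5]), array([387., 242.]))}
holder {'mask': (0.89, array([514.7,  84.1]), array([ 92.6, 204.9]), 'ang', np.float32(89.3), 'px', array([274., 196.])), 'tip': (0.89, array([512.4, 102.3]), array([268., 196.]))}Traceback (most recent call last):
  File "<stdin>", line 3, in <module>
  File "h.py", line 22, in det
    m=models.masks_of(p,n);t=models.tip_of(p,n);out={}
                             ~~~~~~~~~~~~~^^^^^
ValueError: it knows: battery, blue_driver, cup, holder, phone, pry_tool, red_driver, stick, tray
```

```bash
sed -i "s/t=models.tip_of(p,n);out/t=models.tip_of(p,n) if n!='clamp' else None;out/" h.py
python3 - <<'E'
from h import *
p=snap('top')
for n in ['clamp','tray','stick','blue_driver','pry_tool']: det(p,n,Z[n])
c=p['color'][150:265,150:480,::-1]
cv2.imwrite('pics/crop.png',cv2.resize(c,None,fx=2.4,fy=2.4,interpolation=cv2.INTER_CUBIC))
snap('scene','scene.png')
E
```

```text
clamp {'mask': (0.44, array([511.9,   6.5]), array([18. , 88.8]), 'ang', np.float32(1.7), 'px', array([302., 194.]))}
tray {'mask': (0.97, array([ 513.5, -164.5]), array([148.3, 161.8]), 'ang', np.float32(92.8), 'px', array([365., 195.])), 'tip': (0.73, array([ 514.6, -163.9]), array([364., 194.]))}
stick {'mask': (0.48, array([454. , 262.6]), array([10.5, 91.9]), 'ang', np.float32(6.9), 'px', array([208., 218.]))}
blue_driver {'mask': (0.59, array([ 627.5, -364.4]), array([13.1, 71.9]), 'ang', np.float32(120.5), 'px', array([434., 154.])), 'tip': (0.43, array([ 615.3, -342.9]), array([426., 159.]))}
pry_tool {'mask': (0.61, array([455.6, 263.4]), array([ 5.4, 88.8]), 'ang', np.float32(2.3), 'px', array([209., 216.])), 'tip': (0.64, array([477.9, 272.3]), array([206., 209.]))}
```

View pics/crop.png

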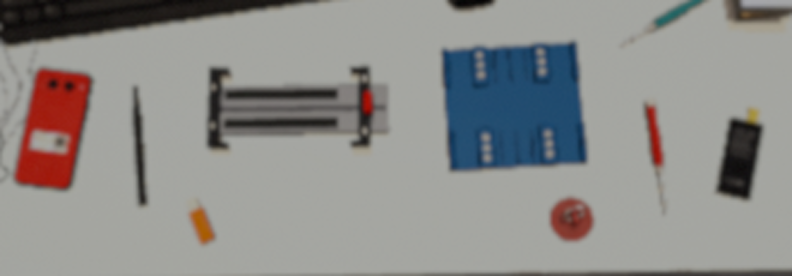

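View pics/scene.png

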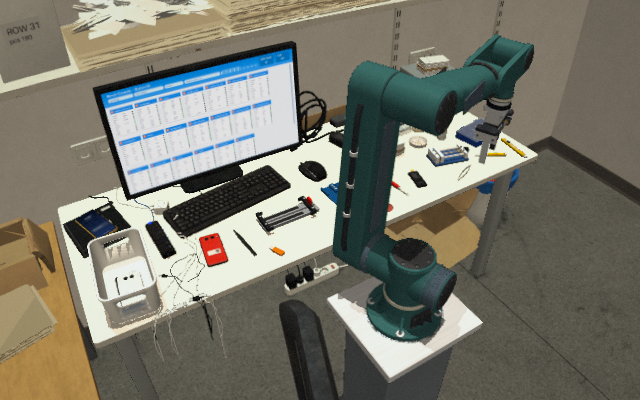

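The crop shows the phone's cameras at its far (+x) end, the stop at the holder's left (+y) and the red tab at its right. The battery tail points far, the driver blade points near. Next I hover over the battery for a near look.

Call:
{"name": "step_arm", "arguments": {
  "commands": [
    [[0,0,0,0,0,0.16,94],[0,0,0,0,0,0.16,94],[0,0,0,0,0,0.16,94],[0,0,0,0,0,0.16,94],[40,-24,8,0,0,0,70],[40,-24,8,0,0,0,70],[40,-24,8,0,0,0,70],[40,-24,8,0,0,0,70],[40,-24,8,0,0,0,70],[0,0,0,0,0,0,70]]
  ]
}}

```text
time: 2.65
tool_pos: [0.453, -0.4219, 0.3631]
ee_rot: [-3.14, 0.002, -0.204]
wrist_force: [-0.5, 0.2, -1.2]
width: 0.07
finger_force: 0.0
```

```bash
cat >> h.py <<'E'
def plan(x,y,z,yaw):
    """tool-frame shift (after turning) to TCP target in mm/deg"""
    o=robot.get_obs();q=o['ee_rot'];P=np.array(o['tool_pos'])*1000
    a=np.radians(yaw);d=np.array([x,y,z])-P
    print('at',np.round(P,1),np.round(np.degrees(q),1),'turn wz',round(-(a-q[2]),3),'shift',np.round([np.cos(a)*d[0]+np.sin(a)*d[1],np.sin(a)*d[0]-np.cos(a)*d[1],-d[2]],1),'w',round(o['width']*1000,1),'t',round(o['time'],2))
E
python3 - <<'E'
from h import *
p=snap('wrist','w1.png');print(np.round(p['tool_from_camera'],3))
for n in ['battery','red_driver','cup','tray']: det(p,n,Z[n])
plan(450,-420,350,-13)
E
```

```text
[[ 0.001  0.957  0.29   0.085]
 [ 1.    -0.001  0.001  0.   ]
 [ 0.001  0.29  -0.957  0.019]
 [ 0.     0.     0.     1.   ]]
battery {'mask': (0.65, array([ 458.1, -422.1]), array([ 39.2, 107.4]), 'ang', np.float32(165.4), 'px', array([324., 180.])), 'tip': (0.65, array([ 461.3, -422.1]), array([325., 177.]))}
red_driver {'mask': (0.74, array([ 465.6, -324. ]), array([ 14.9, 109.3]), 'ang', np.float32(4.2), 'px', array([233., 184.])), 'tip': (0.62, array([ 452.3, -328.7]), array([243., 202.]))}
cup {'mask': (0.61, array([ 388.2, -226.1]), array([47.8, 56.2]), 'ang', np.float32(73.0), 'px', array([174., 278.])), 'tip': (0.64, array([ 383.6, -229.6]), array([176., 274.]))}
tray {'mask': (0.8, array([ 516.1, -163.8]), array([145.2, 167.7]), 'ang', np.float32(92.8), 'px', array([ 79., 175.])), 'tip': (0.83, array([ 514.4, -168.2]), array([ 79., 176.]))}
at [ 449.8 -424.   365.2] [180.  -0. -12.] turn wz 0.017 shift [-0.7 -3.9 15.2] w 69.9 t 3.1
```

View pics/w1.png

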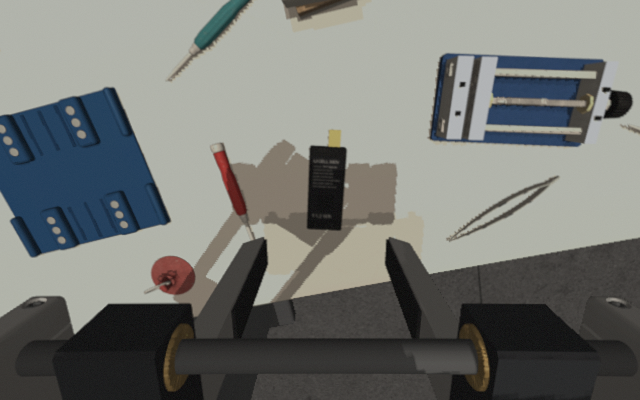

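The wrist view shows the battery at (325,188), tail up. The driver is at (232,190), and the cup at (172,275) with its ring edge to the lower left. The tray's ribs and outer walls are both left out in the middle, so the fingers fit. Now I grasp the battery.

Call:
{"name": "step_arm", "arguments": {
  "commands": [
    [[0,-4,40,0,0,0.035,70],[-1,0,40,0,0,0,70],[0,0,40,0,0,0,60],[0,0,30,0,0,0,60],[0,0,13,0,0,0,60],[0,0,0,0,0,0,60],[0,0,0,0,0,0,30],[0,0,0,0,0,0,30],[0,0,0,0,0,0,30],[0,0,0,0,0,0,30]]
  ]
}}

```text
time: 4.35
tool_pos: [0.4507, -0.4196, 0.2026]
ee_rot: [3.14, -0.001, -0.243]
wrist_force: [0.8, -0.0, 1.8]
width: 0.0374
finger_force: 30.0
```

```bash
cat > tgt.py <<'E'
from h import *
import sys
a=[float(v) for v in sys.argv[1:]]
# args: thing origin x y(mm) yaw(deg), local offset lx ly(mm), TCP z, tool yaw(deg)
t=np.radians(a[2]);plan(a[0]+np.cos(t)*a[3]-np.sin(t)*a[4],a[1]+np.sin(t)*a[3]+np.cos(t)*a[4],a[5],a[6])
E
python3 tgt.py 515 -165 2.8 -4 0 290 2.8
```

```text
at [ 450.7 -419.6  202.6] [ 1.799e+02 -1.000e-01 -1.390e+01] turn wz -0.292 shift [  72.6 -251.1  -87.4] w 37.4 t 4.35
```

Call:
{"name": "step_arm", "arguments": {
  "commands": [
    [[0,0,-50,0,0,0,30],[0,0,-47,0,0,-0.146,30],[0,0,0,0,0,-0.146,30],[14,-50,0,0,0,0,30],[14,-50,0,0,0,0,30],[14,-50,0,0,0,0,30],[14,-50,0,0,0,0,30],[14,-50,0,0,0,0,30],[0,0,0,0,0,0,30],[0,0,0,0,0,0,30]]
  ]
}}

```text
time: 5.6
tool_pos: [0.5082, -0.1663, 0.2985]
ee_rot: [3.141, 0.0, 0.049]
wrist_force: [-1.2, -0.6, 0.8]
width: 0.0373
finger_force: 30.0
```

```bash
python3 - <<'E'
from h import *
p=snap('wrist')
det(p,'tray',.010)
# overlay of tray hypothesis
c,s=np.cos(np.radians(2.8)),np.sin(np.radians(2.8))
im=p['color'][:,:,::-1].copy()
for l in ([(-72,-26),(-72,26),(72,26),(72,-26)],[(-72,45),(-72,71),(72,71),(72,45)],[(-72,-45),(-72,-71),(72,-71),(72,-45)],[(-72,-79),(-72,79),(72,79),(72,-79)]):
    X=[(.515+(c*a-s*b)/1e3,-.165+(s*a+c*b)/1e3,.008) for a,b in l]
    cv2.polylines(im,[np.round(px(p,X)).astype(int)],True,(0,255,255),1)
cv2.imwrite('pics/w2.png',im)
plan(515,-165,300,2.8)
E
```

```text
tray {'mask': (0.75, array([ 516.7, -164.1]), array([145.1, 159.3]), 'ang', np.float32(92.9), 'px', array([319., 165.]))}
at [ 508.  -167.4  298.6] [180.    0.    2.7] turn wz -0.002 shift [ 7.1 -2.1 -1.4] w 37.4 t 5.75
```

View pics/w2.png

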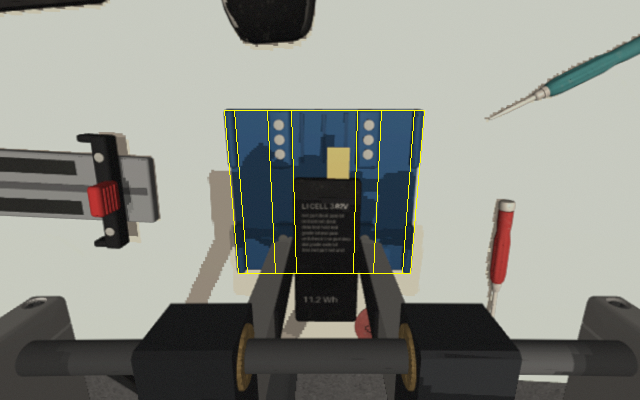

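The overlay fits the tray edges and bays exactly, so the tray pose is confirmed at (515, -165, 2.8°). Lowering the battery.

Call:
{"name": "step_arm", "arguments": {
  "commands": [
    [[0,-2,35,0,0,0,30],[0,0,30,0,0,0,30],[0,0,16,0,0,0,30],[0,0,10,0,0,0,30],[0,0,0,0,0,0,30],[0,0,0,0,0,0,52],[0,0,0,0,0,0,52],[0,0,-20,0,0,0,52],[0,0,-40,0,0,0,52],[0,0,-40,0,0,0,60]]
  ]
}}

```text
time: 7.0
tool_pos: [0.5081, -0.1641, 0.3092]
ee_rot: [3.141, -0.0, 0.049]
wrist_force: [-0.1, 0.1, -0.1]
width: 0.0584
finger_force: 0.0
```

```bash
python3 tgt.py 463 -324 4.2 0 0 300 4
```

```text
at [ 508.1 -164.1  309.2] [180.   -0.    2.8] turn wz -0.021 shift [-56.1 156.4   9.2] w 58.4 t 7.0
```

Call:
{"name": "step_arm", "arguments": {
  "commands": [
    [[-14,39,0,0,0,-0.021,50],[-14,39,0,0,0,0,50],[-14,39,0,0,0,0,50],[-14,39,0,0,0,0,50],[0,0,0,0,0,0,50],[0,0,0,0,0,0,50]]
  ]
}}

```text
time: 7.75
tool_pos: [0.4624, -0.3231, 0.308]
ee_rot: [-3.141, -0.001, 0.07]
wrist_force: [0.5, -0.0, -0.0]
width: 0.0495
finger_force: 0.0
```

```bash
python3 - <<'E'
from h import *
p=snap('wrist')
m=models.masks_of(p,'red_driver')[0]['mask'];im=p['color'].astype(int)
red=m&(im[:,:,0]>1.8*im[:,:,1])&(im[:,:,0]>60)
W=w(p,np.argwhere(red)[:,::-1],.007)*1000
r=cv2.minAreaRect(W[:,:2].astype(np.float32));print('red part',r)
det(p,'red_driver',.007);det(p,'cup',.008)
p['color'][red]=[0,255,0]
cv2.imwrite('pics/w3.png',p['color'][:,:,::-1])
plan(470,-324,300,4)
E
```

```text
red part ((476.64300537109375, -324.03643798828125), (69.75570678710938, 12.403968811035156), 4.497454643249512)
red_driver {'mask': (0.85, array([ 454.4, -325.3]), array([ 13.4, 131.1]), 'ang', np.float32(4.5), 'px', array([328., 191.])), 'tip': (0.72, array([ 617.4, -347.2]), array([371.,  10.]))}
cup {'mask': (0.72, array([ 388. , -227.2]), array([47.6, 48.1]), 'ang', np.float32(170.7), 'px', array([219., 270.])), 'tip': (0.69, array([ 383.6, -226.9]), array([222., 271.]))}
at [ 462.7 -322.6  307.8] [180.   -0.    4.1] turn wz 0.001 shift [7.2 1.9 7.8] w 50.5 t 8.05
```

View pics/w3.png

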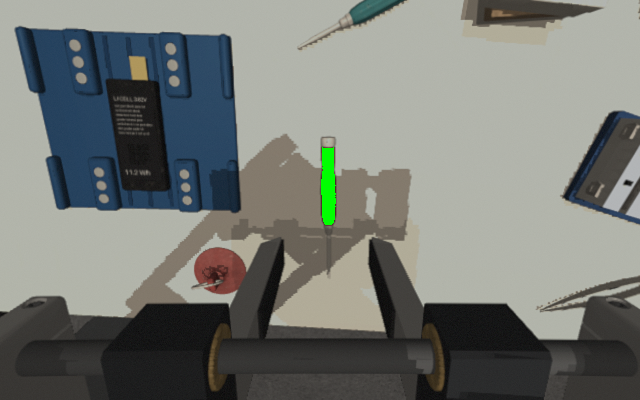

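The battery lies in the middle bay at (135,135), and the driver handle is at (328,187). Grasping it.

Call:
{"name": "step_arm", "arguments": {
  "commands": [
    [[11,2,35,0,0,0,45],[0,0,35,0,0,0,40],[0,0,26,0,0,0,40],[0,0,10,0,0,0,40],[0,0,0,0,0,0,40],[0,0,0,0,0,0,5],[0,0,0,0,0,0,5],[0,0,0,0,0,0,5],[0,0,0,0,0,0,5],[0,0,-40,0,0,0,5],[0,0,-50,0,0,0.02,5]]
  ]
}}

```text
time: 9.43
tool_pos: [0.473, -0.3244, 0.2908]
ee_rot: [-3.139, 0.003, 0.049]
wrist_force: [0.8, -0.9, 0.8]
width: 0.0135
finger_force: 30.0
```

```bash
python3 tgt.py 515 -165 2.8 15 58 290 2.8
```

```text
at [ 473.  -324.4  290.8] [-179.8    0.2    2.8] turn wz 0.0 shift [  64.8 -215.1    0.8] w 13.5 t 9.43
```

Call:
{"name": "step_arm", "arguments": {
  "commands": [
    [[13,-43,0,0,0,0,5],[13,-43,0,0,0,0,5],[13,-43,0,0,0,0,5],[13,-43,0,0,0,0,5],[13,-43,0,0,0,0,5],[0,0,0,0,0,0,5],[0,0,0,0,0,0,5]]
  ]
}}

```text
time: 10.3
tool_pos: [0.5275, -0.107, 0.2916]
ee_rot: [3.141, 0.0, 0.05]
wrist_force: [1.5, -0.6, -0.2]
width: 0.014
finger_force: 30.0
```

```bash
python3 - <<'E'
from h import *
p=snap('wrist'); det(p,'tray',.01);det(p,'red_driver',.1);det(p,'holder',.012);det(p,'clamp',.028)
E
python3 tgt.py 515 -165 2.8 15 58 206.5 2.8
```

```text
tray {'mask': (0.57, array([ 516.8, -164.1]), array([145.1, 158.5]), 'ang', np.float32(92.7), 'px', array([427., 194.])), 'tip': (0.37, array([ 457. , -114.1]), array([329., 278.]))}
red_driver {'mask': (0.88, array([ 524.3, -108.4]), array([ 15.1, 102.5]), 'ang', np.float32(2.3), 'px', array([327., 246.])), 'tip': (0.81, array([ 456.9, -114.4]), array([330., 278.]))}
holder {'mask': (0.74, array([519.2,  65.3]), array([100.7, 181.3]), 'ang', np.float32(79.2), 'px', array([120., 213.])), 'tip': (0.81, array([512.4,  98.6]), array([ 86., 210.]))}
clamp {'mask': (0.97, array([515.7,   8.6]), array([26.1, 93.4]), 'ang', np.float32(0.4), 'px', array([185., 219.]))}
at [ 527.5 -107.4  291.6] [180.    0.    2.8] turn wz -0.0 shift [-0.3 -1.1 85.1] w 13.3 t 10.7
```

Call:
{"name": "step_arm", "arguments": {
  "commands": [
    [[0,-1,35,0,0,0,5],[0,0,30,0,0,0,5],[0,0,14,0,0,0,5],[0,0,6,0,0,0,5],[0,0,0,0,0,0,5],[0,0,0,0,0,0,24],[0,0,0,0,0,0,24],[0,0,-20,0,0,0,24],[0,0,-40,0,0,0,24],[0,0,-45,0,0,0,60]]
  ]
}}

```text
time: 11.95
tool_pos: [0.5273, -0.1056, 0.3124]
ee_rot: [-3.141, 0.001, 0.05]
wrist_force: [-0.1, -0.5, -0.5]
width: 0.0307
finger_force: 0.0
```

```bash
python3 tgt.py 470 258 3 0 0 300 3
```

```text
at [ 527.3 -105.6  312.4] [-1.8e+02  1.0e-01  2.9e+00] turn wz -0.003 shift [ -38.2 -366.1   12.4] w 30.7 t 11.95
```

Call:
{"name": "step_arm", "arguments": {
  "commands": [
    [[-5,-52,0,0,0,0,50],[-5,-52,0,0,0,0,50],[-5,-52,0,0,0,0,50],[-5,-52,0,0,0,0,50],[-6,-52,0,0,0,0,50],[-6,-52,0,0,0,0,50],[-6,-52,0,0,0,0,50],[0,0,0,0,0,0,50],[0,0,0,0,0,0,50]]
  ]
}}

```text
time: 13.08
tool_pos: [0.4715, 0.2557, 0.3118]
ee_rot: [3.141, -0.0, 0.05]
wrist_force: [0.2, -0.6, 0.1]
width: 0.0502
finger_force: 0.0
```

```bash
python3 - <<'E'
from h import *
p=snap('wrist','w4.png')
for n in ['pry_tool','phone','stick','holder','clamp']: det(p,n,Z[n])
plan(470,258,300,3)
E
```

```text
pry_tool {'mask': (0.98, array([475.4, 266.2]), array([ 10.8, 139.6]), 'ang', np.float32(5.7), 'px', array([312., 198.])), 'tip': (0.79, array([476.6, 265.6]), array([315., 193.]))}
phone {'mask': (0.6, array([496.6, 361.9]), array([ 69. , 138.1]), 'ang', np.float32(172.5), 'px', array([203., 156.])), 'tip': (0.78, array([499.9, 362.3]), array([208., 162.]))}
stick {}
holder {'mask': (0.66, array([512.6,  85.7]), array([ 98.2, 205.3]), 'ang', np.float32(90.3), 'px', array([525., 164.])), 'tip': (0.93, array([513.6,  98.7]), array([504., 162.]))}
clamp {'mask': (0.97, array([515.1,  17.9]), array([33.6, 91.8]), 'ang', np.float32(179.6), 'px', array([626., 184.]))}
at [471.7 255.5 311.7] [180.   -0.    2.8] turn wz -0.003 shift [-1.5 -2.6 11.7] w 49.7 t 13.57
```

View pics/w4.png

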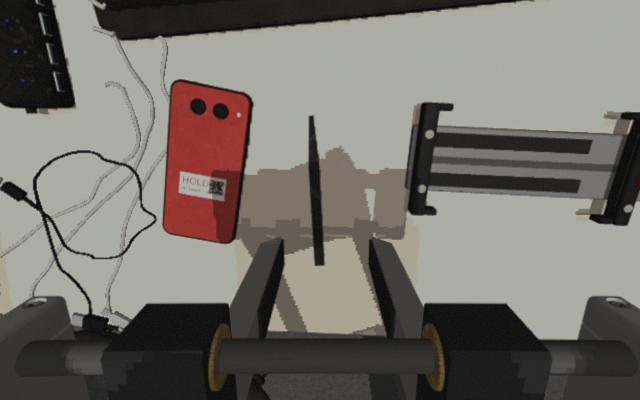

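The pry tool is at (315,190). The phone at (205,160) has its cameras at the top, and no loose wires touch it. Grasping the pry tool.

Call:
{"name": "step_arm", "arguments": {
  "commands": [
    [[0,0,20,0,0,-0.05,45],[5,-10,35,0,0,0,36],[0,0,35,0,0,0,36],[0,0,14,0,0,0,36],[0,0,6,0,0,0,36],[0,0,0,0,0,0,36],[0,0,0,0,0,0,3],[0,0,0,0,0,0,3],[0,0,0,0,0,0,3],[0,0,0,0,0,0,3],[0,0,-50,0,0,0,3],[0,0,-50,0,0,0.05,3]]
  ]
}}

```text
time: 15.08
tool_pos: [0.4752, 0.2662, 0.3019]
ee_rot: [3.141, 0.002, 0.048]
wrist_force: [-0.1, -0.0, 0.3]
width: 0.0091
finger_force: 30.0
```

```bash
python3 tgt.py 515 -165 2.8 0 -58 300 2.8
```

```text
at [475.2 266.2 301.9] [1.8e+02 1.0e-01 2.8e+00] turn wz -0.0 shift [ 18.7 490.7   1.9] w 9.1 t 15.07
```

Call:
{"name": "step_arm", "arguments": {
  "commands": [
    [[2,54,0,0,0,0,3],[2,54,0,0,0,0,3],[2,54,0,0,0,0,3],[2,54,0,0,0,0,3],[2,54,0,0,0,0,3],[2,54,0,0,0,0,3],[2,54,0,0,0,0,3],[2,54,0,0,0,0,3],[2,54,0,0,0,0,3],[0,0,0,0,0,0,3],[0,0,0,0,0,0,3]]
  ]
}}

```text
time: 16.45
tool_pos: [0.5175, -0.2178, 0.3013]
ee_rot: [-3.14, 0.001, 0.049]
wrist_force: [-0.6, 0.4, -0.5]
width: 0.0091
finger_force: 30.0
```

```bash
python3 tgt.py 515 -165 2.8 0 -58 206 2.8;  python3 - <<'E'
from h import *
p=snap('wrist','w5.png')
det(p,'pry_tool',.105)
E
```

```text
at [ 517.5 -217.8  301.3] [-179.9    0.     2.8] turn wz 0.001 shift [ 0.   5.1 95.3] w 9.1 t 16.45
pry_tool {'mask': (0.69, array([ 523. , -217.1]), array([ 10.6, 127.9]), 'ang', np.float32(3.3), 'px', array([324., 242.])), 'tip': (0.58, array([ 470.9, -221.2]), array([327., 250.]))}
```

View pics/w5.png

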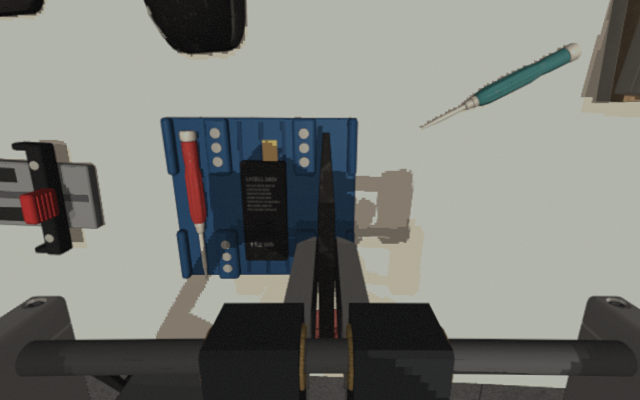

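The driver lies in the left groove at (195,200), and the held pry tool lines up with the right groove. Lowering it.

Call:
{"name": "step_arm", "arguments": {
  "commands": [
    [[0,5,0,0,0,0,3],[0,0,40,0,0,0,3],[0,0,35,0,0,0,3],[0,0,14,0,0,0,3],[0,0,6,0,0,0,3],[0,0,0,0,0,0,3],[0,0,0,0,0,0,22],[0,0,0,0,0,0,22],[0,0,-20,0,0,0,22],[0,0,-45,0,0,0,22],[0,0,-60,0,0,0,60]]
  ]
}}

```text
time: 17.98
tool_pos: [0.5174, -0.2229, 0.3316]
ee_rot: [-3.14, 0.003, 0.05]
wrist_force: [1.2, -1.5, 0.6]
width: 0.029
finger_force: 0.0
```

```bash
python3 tgt.py 497 362 -7.8 0 0 330 -7.8
```

```text
at [ 517.4 -222.9  331.6] [-179.9    0.2    2.8] turn wz 0.186 shift [ -99.6 -576.7    1.6] w 29.0 t 17.98
```

Call:
{"name": "step_arm", "arguments": {
  "commands": [
    [[0,0,0,0,0,0.093,90],[0,0,0,0,0,0.093,90],[-8,-48,0,0,0,0,90],[-8,-48,0,0,0,0,90],[-8,-48,0,0,0,0,90],[-8,-48,0,0,0,0,90],[-8,-48,0,0,0,0,90],[-8,-48,0,0,0,0,90],[-8,-48,0,0,0,0,90],[-8,-48,0,0,0,0,90],[-9,-48,0,0,0,0,90],[-9,-48,0,0,0,0,90],[-9,-48,0,0,0,0,90],[-9,-48,0,0,0,0,90],[0,0,0,0,0,0,90],[0,0,0,0,0,0,90]]
  ]
}}

```text
time: 19.98
tool_pos: [0.4971, 0.3609, 0.3318]
ee_rot: [3.141, -0.0, -0.136]
wrist_force: [-0.3, -0.1, -0.5]
width: 0.09
finger_force: 0.0
```

```bash
python3 - <<'E'
from h import *
p=snap('wrist','w6.png')
for n in ['phone','holder']: det(p,n,Z[n])
p=snap('top'); det(p,'pry_tool',.013); det(p,'tray',.01)
plan(497,362,202,-7.8)
E
```

```text
phone {'mask': (0.83, array([497. , 362.9]), array([ 68.8, 138.8]), 'ang', np.float32(171.7), 'px', array([323., 184.])), 'tip': (0.71, array([498.6, 362.7]), array([324., 192.]))}
holder {'mask': (0.95, array([516.3, 136.7]), array([ 98.9, 112.8]), 'ang', np.float32(97.6), 'px', array([568., 144.])), 'tip': (0.59, array([514.7,  98.1]), array([606., 138.]))}
pry_tool {'mask': (0.58, array([ 503.9, -223.3]), array([ 10.3, 106.8]), 'ang', np.float32(3.4), 'px', array([386., 200.])), 'tip': (0.74, array([ 516.8, -216.3]), array([382., 193.]))}
tray {'mask': (0.95, array([ 513.8, -163.5]), array([144.1, 158. ]), 'ang', np.float32(92.9), 'px', array([358., 197.])), 'tip': (0.89, array([ 516. , -161.8]), array([363., 194.]))}
at [497.2 360.8 331.7] [180.   -0.   -7.8] turn wz -0.001 shift [ -0.4  -1.2 129.7] w 90.5 t 20.48
```

View pics/w6.png

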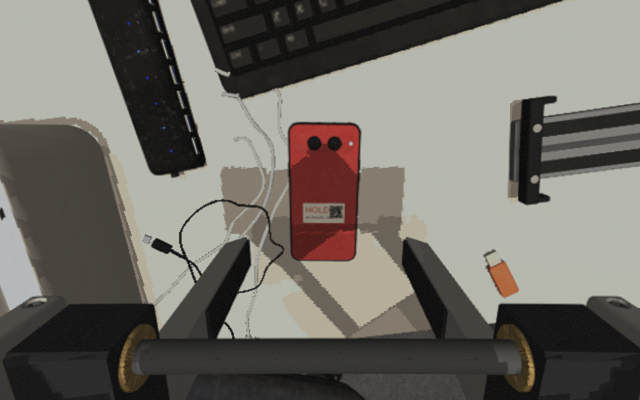

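The phone is centred at (324,190). Thin desk cables run by its left side under the finger, so I descend in two stages and watch the force.

Call:
{"name": "step_arm", "arguments": {
  "commands": [
    [[0,-2,40,0,0,0,79],[0,0,40,0,0,0,79],[0,0,30,0,0,0,79],[0,0,11,0,0,0,79],[0,0,4,0,0,0,79],[0,0,0,0,0,0,79]]
  ]
}}

```text
time: 21.22
tool_pos: [0.4978, 0.3634, 0.208]
ee_rot: [-3.14, -0.002, -0.136]
wrist_force: [-0.4, 0.9, -0.5]
width: 0.0793
finger_force: 0.0
```

Call:
{"name": "step_arm", "arguments": {
  "commands": [
    [[0,0,2,0,0,0,79],[0,0,2,0,0,0,79],[0,0,0,0,0,0,79]]
  ]
}}

```text
time: 21.6
tool_pos: [0.4973, 0.3631, 0.2028]
ee_rot: [-3.142, -0.0, -0.136]
wrist_force: [-0.2, -0.2, 0.3]
width: 0.0788
finger_force: 0.0
```

Call:
{"name": "step_arm", "arguments": {
  "commands": [
    [[0,0,0,0,0,0,60],[0,0,0,0,0,0,60],[0,0,0,0,0,0,60],[0,0,0,0,0,0,60],[0,0,-30,0,0,0,60],[0,0,-45,0,0,0,60],[0,0,-45,0,0,0,60],[0,0,0,0,0,-0.17,60],[0,0,0,0,0,-0.17,60],[0,0,0,0,0,-0.17,60],[0,0,0,0,0,-0.17,60],[0,0,0,0,0,-0.17,60],[0,0,0,0,0,-0.17,60],[0,0,0,0,0,-0.17,60],[0,0,0,0,0,-0.17,60],[0,0,0,0,0,-0.17,60],[0,0,0,0,0,-0.177,60],[0,0,0,0,0,0,60]]
  ]
}}

```text
time: 23.85
tool_pos: [0.4972, 0.363, 0.3219]
ee_rot: [-3.14, 0.001, 1.569]
wrist_force: [-0.7, 0.2, -1.1]
width: 0.0662
finger_force: 30.0
```

```bash
python3 - <<'E'
from h import *
plan(513.5,90,322,90)
p=snap('wrist'); det(p,'phone',.128)
E
```

```text
at [497.2 363.  321.9] [-179.9    0.    89.9] turn wz -0.002 shift [-2.73e+02  1.63e+01 -1.00e-01] w 66.2 t 23.85
phone {'mask': (0.68, array([497.5, 368.3]), array([ 67.7, 126.3]), 'ang', np.float32(89.3), 'px', array([327., 229.])), 'tip': (0.65, array([493.6, 307.5]), array([323., 249.]))}
```

```bash
python3 - <<'E'
from h import *
p0=snap('wrist');out=[]
for f,P,(a,b,c,d) in (('w4.png',(.4717,.2555,.3117),(390,640,80,240)),('w5.png',(.5175,-.2178,.3013),(0,110,130,270)),('w6.png',(.4972,.3608,.3317),(490,640,70,230))):
    yaw=-7.8 if f=='w6.png' else 2.8
    T=np.eye(4);T[:3,:3]=R.from_euler('xyz',[np.pi,0,np.radians(yaw)]).as_matrix();T[:3,3]=P
    M=T@np.array(p0['tool_from_camera']);p=dict(p0);p['_e']=M[:3,3];p['_R']=M[:3,:3]
    im=cv2.imread('pics/'+f);
    im=cv2.resize(im[c:d,a:b],None,fx=3,fy=3,interpolation=cv2.INTER_CUBIC)
    def pl(pts,col):
        X=[(.5135+x/1e3,.100+y/1e3,z/1e3) for x,y,z in pts]
        cv2.polylines(im,[np.round((px(p,X)-[a,c]+.5)*3).astype(int)],True,col,1)
    pl([(-28,-120,12),(-28,86,12),(28,86,12),(28,-120,12)],(0,255,0))
    pl([(-40,72,28),(40,72,28),(40,72.5,28)],(0,255,255))
    pl([(-40,-90,28),(40,-90,28),(40,-90.5,28)],(0,255,255))
    pl([(-12,-105,47),(12,-105,47),(12,-95,47),(-12,-95,47)],(255,255,0))
    pl([(-40,61,26),(40,61,26)],(255,0,255))
    im=im[:470];out.append(np.vstack([im,np.zeros((480-len(im),im.shape[1],3),np.uint8)]))
o=np.hstack(out);o=cv2.resize(o,None,fx=800/o.shape[1],fy=800/o.shape[1]);cv2.imwrite('pics/ov.png',o)
E
```

```text
(no output)
```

View pics/ov.png

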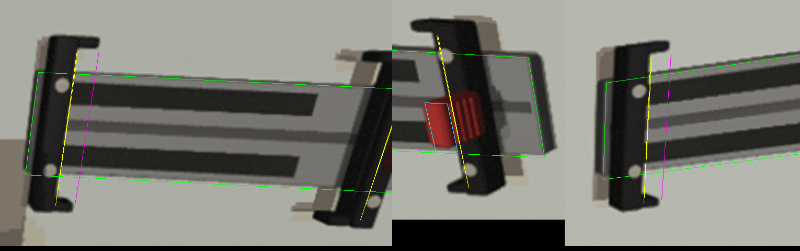

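The overlay fits rail, stop, jaw and tab; the holder is at about (514.5, 100) with yaw 0. Carrying the phone over it.

Call:
{"name": "step_arm", "arguments": {
  "commands": [
    [[-38,3,0,0,0,0,60],[-38,3,0,0,0,0,60],[-38,3,0,0,0,0,60],[-38,3,0,0,0,0,60],[-38,2,0,0,0,0,60],[-38,2,0,0,0,0,60],[-38,1,0,0,0,0,60],[0,0,40,0,0,0,60],[0,0,30,0,0,0,60],[0,0,0,0,0,0,60],[0,0,0,0,0,0,60]]
  ]
}}

```text
time: 25.42
tool_pos: [0.5148, 0.0972, 0.254]
ee_rot: [3.139, -0.0, 1.57]
wrist_force: [0.1, -0.0, -0.5]
width: 0.0664
finger_force: 30.0
```

```bash
python3 - <<'E'
from h import *
plan(514.5,97,215,90)
p=snap('wrist','w7.png')
E
```

```text
at [514.8  97.2 254. ] [179.9  -0.   90. ] turn wz -0.0 shift [-0.2 -0.3 39. ] w 66.4 t 25.43
```

View pics/w7.png

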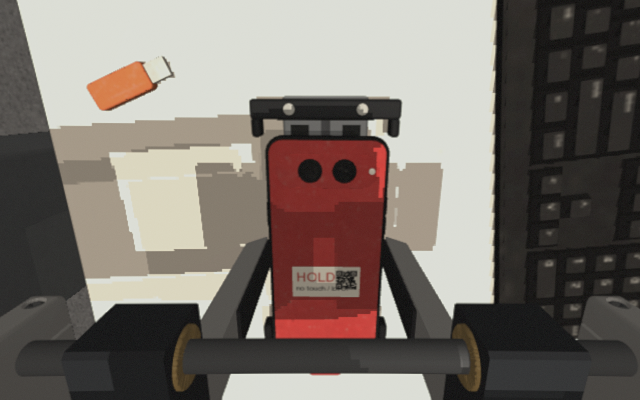

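The phone (centre column 328) is centred on the stop (column 326) with a gap to it. Lowering and releasing.

Call:
{"name": "step_arm", "arguments": {
  "commands": [
    [[0,0,20,0,0,0,60],[0,0,13,0,0,0,60],[0,0,6,0,0,0,60],[0,0,0,0,0,0,60],[0,0,0,0,0,0,78],[0,0,0,0,0,0,78],[0,0,0,0,0,0,78],[0,0,-20,0,0,0,80],[0,0,-50,0,0,0,80],[0,0,-50,0,0,0,80]]
  ]
}}

```text
time: 26.72
tool_pos: [0.5141, 0.0971, 0.3346]
ee_rot: [-3.141, 0.0, 1.571]
wrist_force: [1.4, -0.0, -0.3]
width: 0.0799
finger_force: 0.0
```

```bash
python3 - <<'E'
from h import *
plan(514.5,-50,240,90)
p=snap('wrist'); det(p,'phone',.020);det(p,'holder',.02)
E
```

```text
at [514.1  97.1 334.6] [-179.9    0.    90. ] turn wz -0.0 shift [-147.1    0.4   94.6] w 79.9 t 26.73
phone {'mask': (0.67, array([515.2,  96.6]), array([ 69.9, 135.9]), 'ang', np.float32(90.1), 'px', array([324., 188.])), 'tip': (0.61, array([513.7,  93.7]), array([326., 195.]))}
holder {'mask': (0.72, array([514.4, 173.2]), array([24.1, 95.6]), 'ang', np.float32(0.1), 'px', array([328., 268.]))}
```

Call:
{"name": "step_arm", "arguments": {
  "commands": [
    [[-49,0,0,0,0,0,0],[-49,0,0,0,0,0,0],[-49,0,0,0,0,0,0],[0,0,40,0,0,0,0],[0,0,40,0,0,0,0],[0,0,25,0,0,0,0],[12,0,0,0,0,0,0],[10,0,0,0,0,0,0],[4,0,0,0,0,0,0],[0,0,0,0,0,0,0]]
  ]
}}

```text
time: 28.22
tool_pos: [0.5147, -0.0233, 0.2299]
ee_rot: [3.139, 0.001, 1.572]
wrist_force: [-0.2, -1.5, -0.4]
width: 0.0005
finger_force: 0.0
```

Call:
{"name": "step_arm", "arguments": {
  "commands": [
    [[4,0,0,0,0,0,0],[4,0,0,0,0,0,0],[4,0,0,0,0,0,0],[4,0,0,0,0,0,0],[4,0,0,0,0,0,0],[4,0,0,0,0,0,0],[2,0,0,0,0,0,0]]
  ]
}}

```text
time: 29.1
tool_pos: [0.5144, 0.0023, 0.2287]
ee_rot: [3.142, 0.0, 1.571]
wrist_force: [0.1, -1.9, 0.1]
width: 0.0009
finger_force: 1.1
```

```bash
python3 - <<'E'
from h import *
plan(514.5,11,229,90)
p=snap('wrist','w8.png'); det(p,'phone',.020)
E
```

```text
at [514.4   2.3 228.7] [180.   0.  90.] turn wz 0.0 shift [ 8.7  0.1 -0.3] w 0.9 t 29.1
phone {'tip': (0.61, array([514.4,  97.3]), array([326.,  84.]))}
```

View pics/w8.png

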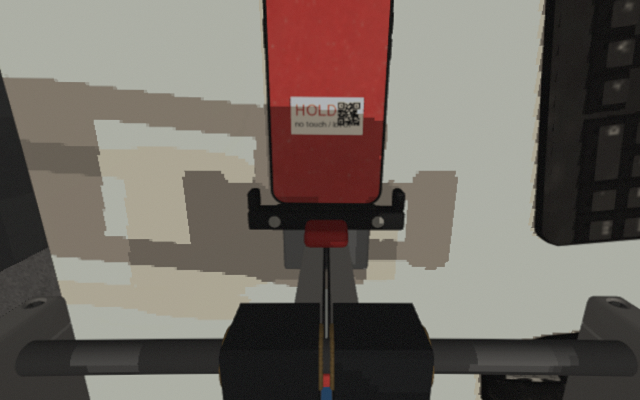

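The jaw is at row 215, about at the phone's edge (row 205). I keep pushing slowly until the force rises.

Call:
{"name": "step_arm", "arguments": {
  "commands": [
    [[2,0,0,0,0,0,0],[2,0,0,0,0,0,0],[1,0,0,0,0,0,0],[0,0,0,0,0,0,0]]
  ]
}}

```text
time: 29.75
tool_pos: [0.5144, 0.0071, 0.2287]
ee_rot: [3.141, 0.0, 1.571]
wrist_force: [-0.4, -3.3, 0.5]
width: -0.0
finger_force: 1.4
```

Call:
{"name": "step_arm", "arguments": {
  "commands": [
    [[1,0,0,0,0,0,0],[1,0,0,0,0,0,0],[0,0,0,0,0,0,0]]
  ]
}}

```text
time: 30.12
tool_pos: [0.5144, 0.0092, 0.2287]
ee_rot: [3.141, -0.0, 1.571]
wrist_force: [-0.5, -2.2, 0.2]
width: 0.0005
finger_force: 1.4
```

Call:
{"name": "step_arm", "arguments": {
  "commands": [
    [[1,0,0,0,0,0,0],[0,0,0,0,0,0,0]]
  ]
}}

```text
time: 30.38
tool_pos: [0.5144, 0.0099, 0.2287]
ee_rot: [3.141, 0.001, 1.571]
wrist_force: [0.1, -3.8, 0.3]
width: 0.0004
finger_force: 2.2
```

Call:
{"name": "step_arm", "arguments": {
  "commands": [
    [[1,0,0,0,0,0,0],[0,0,0,0,0,0,0]]
  ]
}}

```text
time: 30.62
tool_pos: [0.5144, 0.0103, 0.2287]
ee_rot: [3.141, 0.003, 1.571]
wrist_force: [0.9, -6.3, 0.7]
width: 0.0005
finger_force: 3.4
```

Call:
{"name": "step_arm", "arguments": {
  "commands": [
    [[1,0,0,0,0,0,0],[1,0,0,0,0,0,0],[0,0,0,0,0,0,0]]
  ]
}}

```text
time: 31.0
tool_pos: [0.5144, 0.0111, 0.2288]
ee_rot: [3.142, 0.007, 1.571]
wrist_force: [-0.8, -11.7, 0.7]
width: 0.0008
finger_force: 5.7
```

The force has risen to 12 N with the jaw stalled at TCP y = 11 (predicted snug), so the clamp is snug. Backing off and heading to the cup.

Call:
{"name": "step_arm", "arguments": {
  "commands": [
    [[-10,0,0,0,0,0,0],[-25,0,0,0,0,0,0],[0,0,-50,0,0,0,0],[0,0,-50,0,0,0.1745,40],[0,0,0,0,0,0.1745,40],[0,0,0,0,0,0.1745,40],[0,0,0,0,0,0.1745,40],[0,0,0,0,0,0.1745,40],[0,0,0,0,0,0.1745,40],[0,0,0,0,0,0.1745,40],[0,0,0,0,0,0.1745,40],[0,0,0,0,0,0.1745,40],[-26,40,0,0,0,0,40],[-26,40,0,0,0,0,40],[-26,40,0,0,0,0,40],[-26,40,0,0,0,0,40],[-26,40,0,0,0,0,40],[0,0,0,0,0,0,40],[0,0,0,0,0,0,40]]
  ]
}}

```text
time: 33.38
tool_pos: [0.3847, -0.2214, 0.3285]
ee_rot: [-3.14, -0.001, 0.0]
wrist_force: [-0.7, 0.7, -0.1]
width: 0.0402
finger_force: 0.0
```

```bash
python3 - <<'E'
from h import *
p=snap('wrist'); det(p,'cup',.008)
m=models.masks_of(p,'cup');
u=px(p,[(.384,-.226,.02)])[0].astype(int);print(u)
c=p['color'][max(u[1]-70,0):u[1]+70,u[0]-90:u[0]+90,::-1];cv2.imwrite('pics/w9.png',cv2.resize(c,None,fx=4,fy=4,interpolation=cv2.INTER_CUBIC))
plan(384,-226,330,0)
q=snap('top'); det(q,'cup',.008); det(q,'phone',.02); det(q,'holder',.012); det(q,'clamp',.028)
E
```

```text
cup {'mask': (0.55, array([ 385.7, -225. ]), array([47.2, 49.6]), 'ang', np.float32(117.0), 'px', array([333., 196.])), 'tip': (0.78, array([ 385.5, -227.1]), array([332., 193.]))}
[331 200]
at [ 385.  -220.9  328.6] [-1.8e+02 -0.0e+00  1.0e-01] turn wz 0.003 shift [-1.   5.1 -1.4] w 40.1 t 33.58
cup {'mask': (0.56, array([ 366.3, -222.7]), array([15.3, 40.4]), 'ang', np.float32(84.9), 'px', array([385., 250.])), 'tip': (0.43, array([ 382.4, -218.6]), array([385., 242.]))}
phone {'mask': (0.87, array([511.8, 101.8]), array([ 67.1, 136.7]), 'ang', np.float32(90.0), 'px', array([266., 195.])), 'tip': (0.78, array([521.2, 106. ]), array([266., 193.]))}
holder {'mask': (0.72, array([516.4,  11. ]), array([59.8, 90.7]), 'ang', np.float32(1.9), 'px', array([296., 196.]))}
clamp {'mask': (0.74, array([512.1,  30.2]), array([21.8, 94.4]), 'ang', np.float32(0.1), 'px', array([296., 193.]))}
```

View pics/w9.png

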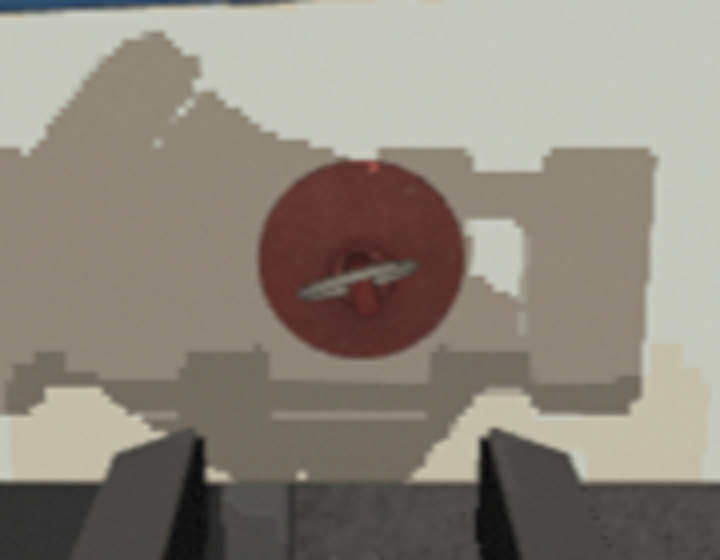

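The cup disc is centred in the crop at (362,259), and its thin ring runs from (300,295) to (415,265), about 14.6° off the tool's y axis. I'll close square to the ring, at tool yaw ≈ 104.5°.

Call:
{"name": "step_arm", "arguments": {
  "commands": [
    [[0,0,0,0,0,-0.182,40],[0,0,0,0,0,-0.182,40],[0,0,0,0,0,-0.182,40],[0,0,0,0,0,-0.182,40],[0,0,0,0,0,-0.182,40],[0,0,0,0,0,-0.182,40],[0,0,0,0,0,-0.182,40],[0,0,0,0,0,-0.182,40],[0,0,0,0,0,-0.182,40],[0,0,0,0,0,-0.182,40],[-4,-1,20,0,0,0,40],[0,0,0,0,0,0,40],[0,0,0,0,0,0,40]]
  ]
}}

```text
time: 35.6
tool_pos: [0.3845, -0.2261, 0.3091]
ee_rot: [3.141, 0.0, 1.82]
wrist_force: [0.6, 0.2, 1.5]
width: 0.0404
finger_force: 0.0
```

```bash
python3 - <<'E'
from h import *
p=snap('wrist'); det(p,'cup',.008)
u=px(p,[(.3855,-.2255,.02)])[0].astype(int);print(u)
c=p['color'][max(u[1]-70,0):u[1]+70,u[0]-90:u[0]+90,::-1];cv2.imwrite('pics/w10.png',cv2.resize(c,None,fx=4,fy=4,interpolation=cv2.INTER_CUBIC))
plan(385.5,-225.5,210,104.5)
E
```

```text
cup {'mask': (0.85, array([ 383.5, -223.9]), array([48.9, 49.5]), 'ang', np.float32(149.5), 'px', array([327., 199.])), 'tip': (0.58, array([ 387.2, -222.8]), array([330., 196.]))}
[327 205]
at [ 384.6 -226.1  309.5] [1.799e+02 1.000e-01 1.043e+02] turn wz -0.004 shift [ 0.4  1.  99.5] w 39.8 t 35.75
```

View pics/w10.png

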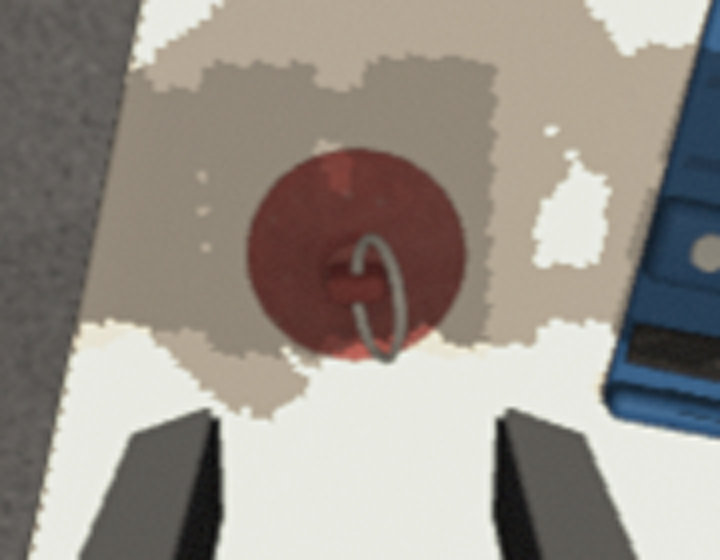

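The neck at crop (355,285) is centred between the fingers, and the ring leans to the right. I descend and pinch the neck, checking that the width comes to 12 mm.

Call:
{"name": "step_arm", "arguments": {
  "commands": [
    [[1,0,40,0,0,0,40],[0,0,35,0,0,0,40],[0,0,17,0,0,0,40],[0,0,7,0,0,0,40],[0,0,0,0,0,0,40],[0,0,0,0,0,0,4],[0,0,0,0,0,0,4],[0,0,0,0,0,0,4],[0,0,0,0,0,0,4],[0,0,0,0,0,0,4]]
  ]
}}

```text
time: 37.0
tool_pos: [0.3843, -0.2252, 0.2102]
ee_rot: [3.141, 0.001, 1.82]
wrist_force: [-1.5, -0.1, 2.6]
width: 0.0121
finger_force: 30.0
```

The width is 12.1 mm, so the neck is held. Lifting and carrying it to the phone's camera-free half (centre at y ≈ 69).

Call:
{"name": "step_arm", "arguments": {
  "commands": [
    [[0,0,-30,0,0,0,4],[0,0,-45,0,0,0,4],[0,0,-45,0,0,0,4],[36,28,0,0,0,0,4],[36,28,0,0,0,0,4],[36,28,0,0,0,0,4],[36,28,0,0,0,0,4],[36,28,0,0,0,0,4],[36,28,0,0,0,0,4],[36,28,0,0,0,0,4],[0,0,0,0,0,0,4],[0,0,0,0,0,0,4]]
  ]
}}

```text
time: 38.5
tool_pos: [0.5116, 0.0672, 0.3291]
ee_rot: [-3.14, 0.0, 1.821]
wrist_force: [0.6, -0.4, -0.4]
width: 0.0125
finger_force: 30.0
```

```bash
python3 - <<'E'
from h import *
plan(514.5,69,240,104.3)
p=snap('wrist','w11.png'); det(p,'phone',.020);det(p,'cup',.128)
E
```

```text
at [511.6  67.2 329.1] [-179.9    0.   104.3] turn wz 0.0 shift [ 1.   3.2 89.1] w 12.5 t 38.5
phone {'mask': (0.98, array([514.6, 104.7]), array([ 68.4, 134.7]), 'ang', np.float32(90.2), 'px', array([341., 141.])), 'tip': (0.56, array([515.9, 103.2]), array([340., 159.]))}
cup {'tip': (0.81, array([527. ,  15.4]), array([328., 244.]))}
```

View pics/w11.png

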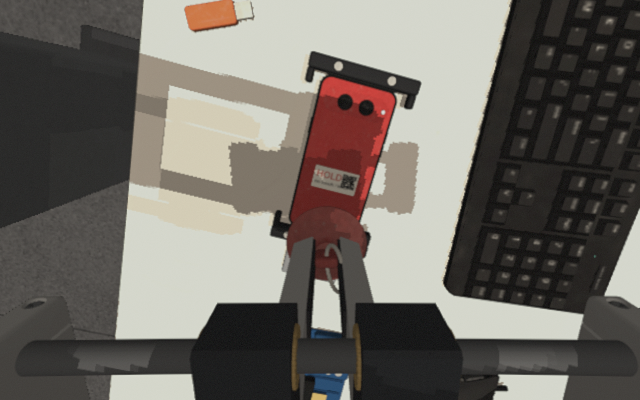

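The phone sits tight against the stop at (360,80), and the cup hangs level at (328,235). Lowering it.

Call:
{"name": "step_arm", "arguments": {
  "commands": [
    [[1,3,0,0,0,0,4],[0,0,40,0,0,0,4],[0,0,35,0,0,0,4],[0,0,15,0,0,0,4],[0,0,5,0,0,0,4],[0,0,0,0,0,0,4]]
  ]
}}

```text
time: 39.5
tool_pos: [0.515, 0.0692, 0.2356]
ee_rot: [3.14, 0.0, 1.82]
wrist_force: [0.1, 0.2, -0.5]
width: 0.0128
finger_force: 30.0
```

Call:
{"name": "step_arm", "arguments": {
  "commands": [
    [[0,0,2,0,0,0,4],[0,0,1,0,0,0,4],[0,0,0,0,0,0,4]]
  ]
}}

```text
time: 39.88
tool_pos: [0.5146, 0.0692, 0.232]
ee_rot: [3.141, 0.0, 1.82]
wrist_force: [0.1, -0.1, -0.2]
width: 0.0125
finger_force: 30.0
```

Call:
{"name": "step_arm", "arguments": {
  "commands": [
    [[0,0,1,0,0,0,4],[0,0,0.5,0,0,0,4],[0,0,0,0,0,0,4]]
  ]
}}

```text
time: 40.25
tool_pos: [0.5145, 0.0692, 0.2301]
ee_rot: [-3.141, 0.0, 1.82]
wrist_force: [-0.4, -0.0, 0.5]
width: 0.0127
finger_force: 30.0
```

Call:
{"name": "step_arm", "arguments": {
  "commands": [
    [[0,0,0.5,0,0,0,4],[0,0,0,0,0,0,4]]
  ]
}}

```text
time: 40.5
tool_pos: [0.5145, 0.0692, 0.2296]
ee_rot: [-3.141, 0.0, 1.82]
wrist_force: [-0.1, -0.2, -0.2]
width: 0.0126
finger_force: 30.0
```

Call:
{"name": "step_arm", "arguments": {
  "commands": [
    [[0,0,0.5,0,0,0,4],[0,0,0,0,0,0,4]]
  ]
}}

```text
time: 40.75
tool_pos: [0.5146, 0.0692, 0.2294]
ee_rot: [3.141, 0.0, 1.82]
wrist_force: [-1.3, 0.1, -0.0]
width: 0.0131
finger_force: 30.0
```

Call:
{"name": "step_arm", "arguments": {
  "commands": [
    [[0,0,0,0,0,0,30],[0,0,0,0,0,0,30],[0,0,0,0,0,0,30],[0,0,-20,0,0,0,34],[0,0,-40,0,0,0,34],[0,0,-50,0,0,0,34],[-50,20,-30,0,0,0,40],[-50,20,0,0,0,0,40],[-40,0,0,0,0,0,40],[0,0,0,0,0,0,40]]
  ]
}}

```text
time: 42.0
tool_pos: [0.5884, -0.0591, 0.3685]
ee_rot: [-3.141, 0.0, 1.816]
wrist_force: [0.2, 0.9, 0.3]
width: 0.04
finger_force: 0.0
```

```bash
python3 - <<'E'
from h import *
plan(0,0,0,104.3)
p=snap('wrist'); det(p,'phone',.020);det(p,'cup',.028)
q=snap('top');det(q,'cup',.028);det(q,'clamp',.028);det(q,'phone',.02)
a=p['color'];b=cv2.resize(q['color'][150:265,150:480],(640,223),interpolation=cv2.INTER_CUBIC)
cv2.imwrite('pics/fin.png',np.vstack([a[:370],b])[:,:,::-1])
E
```

```text
at [588.4 -59.1 368.5] [-179.9    0.   104.1] turn wz -0.004 shift [ 202.6 -555.6  368.5] w 40.0 t 42.0
phone {'mask': (0.57, array([515. ,  70.3]), array([68.3, 71. ]), 'ang', np.float32(90.4), 'px', array([304.,  47.]))}
cup {'mask': (0.7, array([515.6,  68.1]), array([48.8, 48.9]), 'ang', np.float32(14.3), 'px', array([284.,  34.])), 'tip': (0.96, array([512.4,  70.5]), array([282.,  37.]))}
cup {'mask': (0.59, array([504.1,  85.7]), array([13.5, 16.8]), 'ang', np.float32(0.5), 'px', array([272., 197.])), 'tip': (0.37, array([517.4,  72.7]), array([278., 194.]))}
clamp {}
phone {'mask': (0.75, array([512. , 127.6]), array([66.9, 85.8]), 'ang', np.float32(89.3), 'px', array([256., 194.])), 'tip': (0.66, array([ 519.1, -167.7]), array([365., 193.]))}
```

View pics/fin.png

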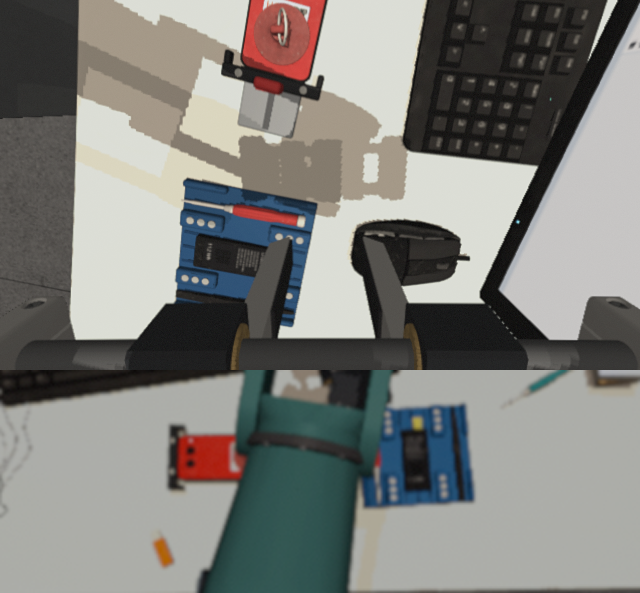

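The cup stands on the phone's camera-free half at (282,35), the jaw is tight on the phone, and all three items are in their bays. The bystanders are untouched.

```bash
python3 -c "
from bench import robot
print(robot.close_job())"
```

```text
the job is handed in; nothing more can be done
None
```

The job is handed in after about 42 s of robot time: the phone is clamped snug against the stop, the suction cup stands on its camera-free half, and the battery, red driver and pry tool lie in their tray bays.

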